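# Fit the zero-clearance throat insert in the bench saw

## Task

The blade of the small table saw is wound down and its throat is open. Fit the white throat insert with the narrow slit, finger hole towards the front of the saw (the edge with the guide rail, switch and rise wheel), and press it down past the sprung balls until it is seated flush with the saw table at both ends. Leave the insert with the wide slot lying where it is.

Things in the scene. Friction and masses are not known exactly. Their poses are not given: they have to be found in the camera images.
- saw: Small bench table saw, fixed to the bench. Steel table 260 (x) x 210 (y) mm, its top 100 mm above the bench. Origin on the bench under the middle of the table; +x to the back of the saw, y to its left, z up. Guide rail, switch and rise wheel are at the front (-x). A rip fence, 18 mm wide, 30 mm high, runs along x on the table at y = -88 mm; a mitre slot at y = +71 mm.
- throat (a point): Centre of the throat recess, level with the table top; axes as the saw's. Recess 113 (x) x 47 (y) mm, 13 mm deep to an 8 mm ledge over the lowered blade. In the middle of each end wall a sprung brass ball stands out 4 mm, 8 mm below the top. An insert laid in rests on the balls about 6.5 mm proud and needs 10 to 20 N to go home on the ledge, flush.
- insert_narrow: Throat insert of white plastic with the narrow slit: a plate 110 (x) x 44 (y) x 13 mm, rounded corners, lower edges bevelled 3 mm. A slit 2.4 mm wide, 66 mm long runs along x; a 16 mm finger hole goes through near the -x end. Origin at the centre of its underside, z up. It lies flat on the bench at one side of the saw. 50 g.
- insert_narrow_hole (a point): Centre of the finger hole of the narrow-slit insert, on its top face (42 mm from the plate's centre towards its own -x end).
- insert_narrow_front (a point): Point on the top face of the narrow-slit insert, 5 mm from the end with the finger hole.
- insert_narrow_rear (a point): Point on the top face of the narrow-slit insert, 5 mm from the end without the finger hole.
- insert_wide: The other throat insert, the same white plastic, outline and finger hole, but with a slot 14 mm wide. Origin at the centre of its underside. It lies flat on the bench at the other side of the saw and stays there.
Not all that is in view belongs to the job. Leave any turquoise look-alike of the insert_narrow alone.

How it is judged:
By the outcome, as a careful person would: the job done as asked, in the order asked, and still so for the second after the job is handed in, with the robot touching nothing.
It also fails if it takes over 51 s, if anything falls off the work surface, if the arm or the gripper's body presses on something with over 40 N, if the wrist force passes 120 N, or if a joint passes its speed limit or range.

## Robot

A 6-joint arm with a two-finger parallel gripper is mounted at the origin on the work surface; the furniture and walls round the work are solid. World frame = base frame: x ahead of the robot, y to its left, z up, the work surface at z = 0. Lengths are in m, angles in degrees, forces in N, time in s.
With the tool pointing down it reaches from about 0.35 to 0.875 m from the base axis. Payload 4.2 kg.
Tool frame: the origin (TCP) lies at the very end of the fingers, on their centre line; the grasp point (between the pads) lies 19 mm behind it; z points along the fingers, y is the line along which they close (so a half turn about z gives the same grasp; the last joint's range is limited). The gripper opens to 87 mm and grips with 3 to 60 N. Pads are 19 mm wide; open, the fingers measure 117 mm over their backs; the gripper's body (75 mm by 190 mm) begins 51 mm behind the grasp point.
Start: joints at [-53.824, 22.042, 0.453, 0, -68.411, -14.817], TCP at [0.228, -0.582, 0.223] pointing down, gripper open.
Joint ranges: [-179.83, 179.83], [-69.29, 118.12], [-61.27, 80.66], [-181.25, 117.63], [-171.15, -9.14], [-177.46, 177.46]. Speed limits (degrees/s): [159.86, 159.86, 180, 180, 180, 180].

## Interface

Orientations are given as a 3x3 rotation matrix whose columns are the frame's x, y, z axes.
In Python, from station import r gives the robot as it stands.
- The arm moves only by the tool jog_arm, never from a script. Its argument "plan" is text: rows parted by semicolons, each of 7 numbers parted by spaces: the shift along the tool's x, y, z normalised to -1 to 1, where 1 is 0.025 m, then the turn, a rotation vector about the tool's x, y, z normalised to -1 to 1, where 1 is 8 degrees, then the closure, from -1 (fully open) to 1 (shut). A call has exactly 10 rows; each row shifts and turns the commanded pose from where the row before left it, along the tool's axes as they then stand; what a row does not reach is not made up. A row lasts 1/10 s, in which the tool goes at most 50 mm and 8.59 degrees, less where a joint would pass 70% of its speed; a pose out of reach is approached as far as the arm can. A call with a number of a shift or a turn outside -1 to 1 is refused whole. A call with a gripper value outside its range is refused whole. The fingers move at their own pace and stop on an object; the grip force is fixed at half the most. Time passes only in rows, so rows that do not move let the fingers close, or fill a call up. It gives the time, the measured TCP pose, the force, the opening and the grip force at its end, in the units of the state.
- r.sense(): the state, without advancing time (a new reading comes with each control period).
- r.capture(name): name is "side" or "top" or "wrist"; returns (picture, depth): 480x640x3 uint8, red, green, blue; 480x640 float32, m along the optical axis (not along the pixel's ray), 0 where there is no reading.
- r.get_calibration(name): a dict with "mtx" (3x3 intrinsics, pixels), "distortion" ([k1, k2, p1, p2, k3] as OpenCV has them; the pictures are not rectified), "extrinsics" (4x4, takes a point from camera to world coordinates). Camera axes: x right, y up, looking along -z (the intrinsics and any distortion apply to the point x, -y, -z); pixel columns grow to the right and rows downward; lengths in m; the calibration is good to about 2 mm. A picture is of the moment at which its call begins: read the wrist's pose just before it. get_calibration takes no time and is no camera call; for the wrist camera it gives the pose at the moment of the call.
- r.finish_job(): hands the job in; it is judged then, once.
The state is a dict: "time_s": time; "joints": joint angles; "joint_velocities": joint speeds; "effort": joint torques, N m; "tcp_pos": TCP position; "ee_rot": TCP orientation; "wrist_force": force on the tool from outside, world axes, zero at the start; "moment": the same for the moment, N m; "gripper_width": opening from 0.0 (shut) to 1.0 (fully open); "gripper_force": force on a finger pad.
Only numpy, scipy, OpenCV 4.12 (cv2) and the standard library are available. Lean on these libraries where they do the work, as an engineer would, in place of code of your own. Each camera call takes 0.05 s, during which the arm holds its last target. There are 200 camera calls.

## Working session

There is one attempt and no reset: what is moved stays moved. The work goes in short steps, Python scripts to look and compute and a tool call to move; the robot and the scene stay as the last step left them, time stands still between calls to the robot, and variables do not carry over. Pictures are saved under pics/ and viewed, at most 10 in all, crops included, and the job is handed in when it is done.

Besides the shell and the picture viewer there is one more tool, called after "Emit:" as name(argument=value, ...) on one line, values as JSON. jog_arm: Moves the arm, as the interface text tells. Scaled input: -1 to 1 covers 0.025 m each way for a shift and 8 degrees each way for a turn. Its arguments: {"type":"object","properties":{"plan":{"type":"string"}},"required":["plan"]}

```bash
mkdir -p pics; ls
python3 - <<'E'
from station import r
import cv2,numpy as np
s=r.sense();print(s['tcp_pos'],s['ee_rot'],s['time_s'],s['gripper_width'])
a=[]
for n in('top','side'):
    p,d=r.capture(n);np.savez(f'pics/{n}0.npz',p=p,d=d);cv2.imwrite(f'pics/{n}0.png',p[...,::-1])
    c=r.get_calibration(n);print(n,c)
E
```

```text
pics
[ 0.22743789 -0.58150182  0.22145634] [[-9.31376772e-01 -3.64055681e-01 -8.76760640e-04]
 [-3.64056727e-01  9.31374620e-01  2.00411138e-03]
 [ 8.69844744e-05  2.18577340e-03 -9.99997607e-01]] 0.0 0.9993461022378659
top {'mtx': array([[563.37472667,   0.        , 325.72679445],
       [  0.        , 563.37472667, 245.97259394],
       [  0.        ,   0.        ,   1.        ]]), 'distortion': array([-0.17766721,  0.        ,  0.        ,  0.        ,  0.        ]), 'extrinsics': array([[ 0.00393692,  0.98563558, -0.16884016,  0.22515425],
       [-0.99999036,  0.00355237, -0.00257961,  0.03069562],
       [-0.00194278,  0.16884869,  0.98564007,  1.30686834],
       [ 0.        ,  0.        ,  0.        ,  1.        ]])}
side {'mtx': array([[594.69889461,   0.        , 318.48300508],
       [  0.        , 594.69889461, 248.33834056],
       [  0.        ,   0.        ,   1.        ]]), 'distortion': array([0.01167577, 0.        , 0.        , 0.        , 0.        ]), 'extrinsics': array([[-0.06325141,  0.46146434, -0.88490108, -0.81398314],
       [-0.99772271, -0.05004942,  0.04521561,  0.06417538],
       [-0.02342339,  0.88574586,  0.46357914,  0.72973391],
       [ 0.        ,  0.        ,  0.        ,  1.        ]])}
```

View pics/top0.png

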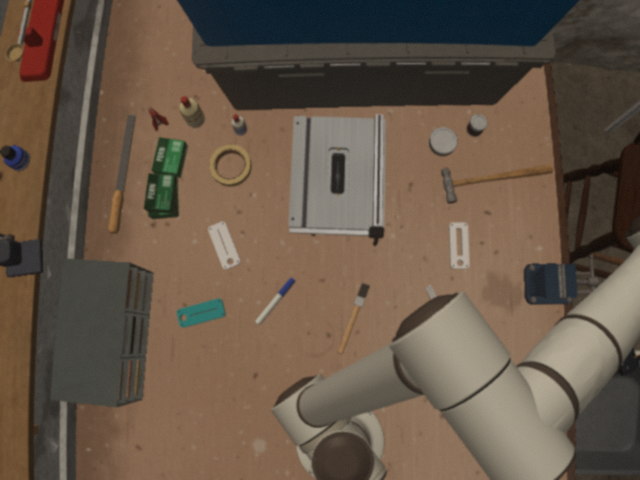

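View pics/side0.png

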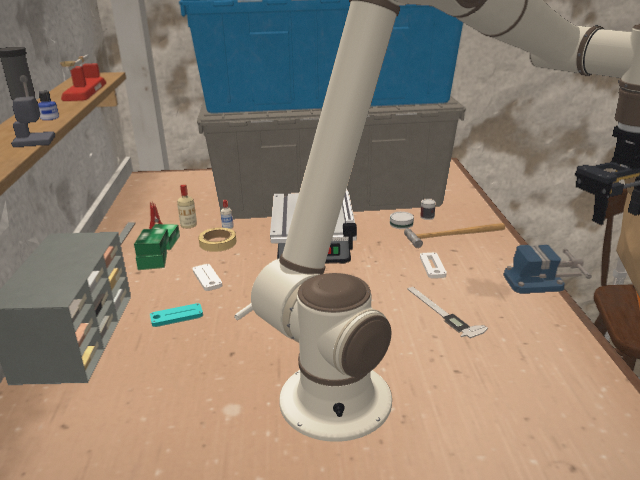

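Top view: the narrow-slit insert is at (223,245) left of the saw, with its hole end nearest the robot (230,262). The wide one is at (459,245), the throat at (338,173), and a turquoise decoy at (201,312). In the side view the narrow insert is at (207,276), and the arm hides the throat.

```bash
cat > h.py <<'E'
import numpy as np,cv2
def rays(c,px):
    u=cv2.undistortPoints(np.array(px,float).reshape(-1,1,2),c['mtx'],c['distortion'])[:,0]
    E=c['extrinsics'];d=np.c_[u[:,0],-u[:,1],-np.ones(len(u))]@E[:3,:3].T
    return E[:3,3],d
def plane(c,px,z):
    o,d=rays(c,px);return o+d*((z-o[2])/d[:,2:])
def tri(c1,p1,c2,p2):
    o1,d1=rays(c1,[p1]);o2,d2=rays(c2,[p2])
    t=np.linalg.lstsq(np.c_[d1[0],-d2[0]],o2-o1,rcond=None)[0]
    a,b=o1+t[0]*d1[0],o2+t[1]*d2[0];return (a+b)/2,np.linalg.norm(a-b)
def blobs(m,box,amin=30):
    x0,y0,x1,y1=box;k=np.zeros(m.shape,np.uint8);k[y0:y1,x0:x1]=m[y0:y1,x0:x1]
    cs,_=cv2.findContours(k,cv2.RETR_EXTERNAL,cv2.CHAIN_APPROX_NONE)
    return sorted([c for c in cs if cv2.contourArea(c)>amin],key=cv2.contourArea,reverse=True)
def depthpt(c,d,px):
    o,v=rays(c,[px]);u,w=np.round(px).astype(int);return o+v[0]*d[w,u]
E
python3 - <<'E'
from station import r
from h import *
C={n:r.get_calibration(n) for n in('top','side')}
P={n:np.load(f'pics/{n}0.npz') for n in C}
def white(p): 
    h=cv2.cvtColor(p,cv2.COLOR_RGB2HSV);return ((h[...,1]<45)&(h[...,2]>170)).astype(np.uint8)
box={'top':(195,210,250,280),'side':(180,255,232,298)}
R={}
for n in C:
    b=blobs(white(P[n]['p']),box[n]);R[n]=cv2.minAreaRect(b[0]);print(n,len(b),R[n],cv2.boxPoints(R[n]).tolist())
    print('plane z13',plane(C[n],[R[n][0]],.013),'depth',depthpt(C[n],P[n]['d'],R[n][0]))
print('tri',tri(C['top'],R['top'][0],C['side'],R['side'][0]))
q=plane(C['top'],cv2.boxPoints(R['top']),.013);print(q)
p=P['top']['p'];h=cv2.cvtColor(p,cv2.COLOR_RGB2GRAY)
b=blobs((h<70).astype(np.uint8),(315,140,360,205));rc=cv2.minAreaRect(b[0]);print('throat',rc)
print(plane(C['top'],cv2.boxPoints(rc),.1),plane(C['top'],[rc[0]],.1))
print([depthpt(C['top'],P['top']['d'],x) for x in [(315,160),(365,190),(320,200)]])
print(plane(C['top'],[(291,232),(386,236),(384,115),(294,116)],.1))
print(r.get_calibration('wrist'))
E
```

```text
top 1 ((223.36300659179688, 244.80136108398438), (44.12451171875, 17.205049514770508), 69.44395446777344) [[207.56163024902344, 227.1643829345703], [223.6712188720703, 221.12327575683594], [239.1643829345703, 262.4383544921875], [223.05479431152344, 268.47943115234375]]
plane z13 [[0.44871588 0.27420654 0.013     ]] depth [0.44904355 0.27456344 0.0111036 ]
side 1 ((206.6153564453125, 274.9230651855469), (28.28971290588379, 17.75040626525879), 56.3099365234375) [[191.38458251953125, 268.076904296875], [206.15380859375, 258.23077392578125], [221.84613037109375, 281.76922607421875], [207.076904296875, 291.6153564453125]]
plane z13 [[0.44512456 0.27199982 0.013     ]] depth [0.45094359 0.2729603  0.00968758]
tri (array([0.44911754, 0.27362314, 0.01086113]), np.float64(0.0019418353164154377))
[[0.49089434 0.31358322 0.013     ]
 [0.50551311 0.27553235 0.013     ]
 [0.40715418 0.23556239 0.013     ]
 [0.39273698 0.27305426 0.013     ]]
throat ((337.48492431640625, 173.40684509277344), (12.250860214233398, 39.1213264465332), 2.12109637260437)
[[ 0.55146442  0.02345377  0.1       ]
 [ 0.6424
[... 252 characters left out ...]
61816, 0.04688972, 0.10064209])]
[[ 0.46258756  0.10984298  0.1       ]
 [ 0.45446424 -0.09770496  0.1       ]
 [ 0.73682434 -0.09846161  0.1       ]
 [ 0.7332672   0.10761575  0.1       ]]
{'mtx': array([[335.33035652,   0.        , 320.07936861],
       [  0.        , 335.33035652, 236.92051826],
       [  0.        ,   0.        ,   1.        ]]), 'distortion': array([-0.05488042,  0.        ,  0.        ,  0.        ,  0.        ]), 'extrinsics': array([[-0.36385796, -0.90391017, -0.22484168,  0.16750691],
       [ 0.93145131, -0.35247056, -0.09034911, -0.60604328],
       [ 0.0024174 , -0.24230332,  0.97019754,  0.38412014],
       [ 0.        ,  0.        ,  0.        ,  1.        ]])}
```

Emit:
jog_arm(plan="-1 0.744 -0.1 0 0 0 -1;-1 0.744 -0.1 0 0 0 -1;-1 0.744 -0.1 0 0 0 -1;-1 0.744 -0.1 0 0 0 -1;-1 0.744 -0.1 0 0 0 -1;-1 0.744 -0.1 0 0 0 -1;-1 0.744 -0.1 0 0 0 -1;-1 0.744 -0.1 0 0 0 -1;-1 0.744 -0.1 0 0 0 -1;-1 0.744 -0.1 0 0 0 -1")

```text
time_s: 1.1
tcp_pos: [0.393, -0.3164, 0.2473]
ee_rot: [[-0.931, -0.364, -0.001], [-0.364, 0.931, 0.0], [0.0, 0.001, -1.0]]
wrist_force: [0.3, -0.2, -0.4]
gripper_width: 1.0
gripper_force: 0.0
```

Emit:
jog_arm(plan="-1 0.744 0 0 0 0 -1;-1 0.744 0 0 0 0 -1;-1 0.744 0 0 0 0 -1;-1 0.744 0 0 0 0 -1;-1 0.744 0 0 0 0 -1;-1 0.744 0 0 0 0 -1;-1 0.744 0 0 0 0 -1;-1 0.744 0 0 0 0 -1;-1 0.744 0 0 0 0 -1;-1 0.744 0 0 0 0 -1")

```text
time_s: 2.1
tcp_pos: [0.558, -0.0522, 0.2471]
ee_rot: [[-0.931, -0.364, -0.001], [-0.364, 0.931, 0.0], [0.001, 0.0, -1.0]]
wrist_force: [0.2, 0.6, 0.2]
gripper_width: 0.997
gripper_force: 0.0
```

Emit:
jog_arm(plan="-1 0.744 0 0 0 0 -1;-1 0.744 0 0 0 0 -1;-0.3 0.22 0 0 0 0 -1;0 0 0 0 0 0.92 -1;0 0 0 0 0 0.92 -1;0 0 0 0 0 0.92 -1;0 0 0 0 0 0 -1;0 0 0 0 0 0 -1;0 0 0 0 0 0 -1;0 0 0 0 0 0 -1")

```text
time_s: 3.1
tcp_pos: [0.5957, 0.0071, 0.2475]
ee_rot: [[-1.0, 0.012, -0.0], [0.012, 1.0, -0.0], [0.0, -0.0, -1.0]]
wrist_force: [1.1, -0.9, -0.3]
gripper_width: 0.997
gripper_force: 0.0
```

Run:
```python
from station import r
import cv2,numpy as np
s=r.sense();print(s['tcp_pos'],s['ee_rot'],s['time_s'],s['joints'],s['wrist_force'])
c=r.get_calibration('wrist');p,d=r.capture('wrist');np.savez('pics/w1.npz',p=p,d=d,E=c['extrinsics']);cv2.imwrite('pics/w1.png',p[...,::-1])
print(c['extrinsics'])
```

```text
[0.59573455 0.00706507 0.24754603] [[-9.99931584e-01  1.16972274e-02 -5.53720775e-05]
 [ 1.16972279e-02  9.99931585e-01 -8.27461086e-06]
 [ 5.52714992e-05 -8.92174455e-06 -9.99999998e-01]] 3.1 [ 1.62376911e+01  1.82752552e+01 -1.54179830e+00 -4.59119412e-04
 -7.01861251e+01 -1.06907752e+02] [ 1.10957247 -0.89454998 -0.3476642 ]
[[ 1.19019654e-02 -9.70187417e-01 -2.42063463e-01  5.31162018e-01]
 [ 9.99928846e-01  1.17425430e-02  2.10131278e-03  7.50958703e-03]
 [ 8.03773411e-04 -2.42071249e-01  9.70258143e-01  4.10085740e-01]
 [ 0.00000000e+00  0.00000000e+00  0.00000000e+00  1.00000000e+00]]
```

View pics/w1.png

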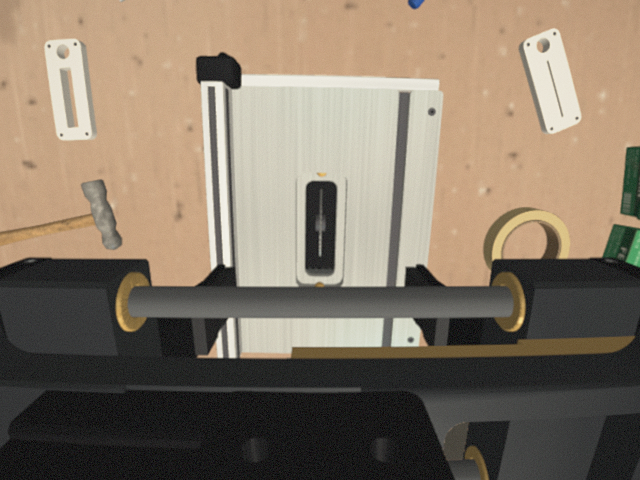

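Wrist view: the recess is outlined at x 298–346 and y 174–286, with brass balls at (321,174) and (320,285). The narrow insert is at (551,80), with its hole at (544,45).

Run:
```python
from station import r
from h import *
w=np.load('pics/w1.npz');p,d=w['p'],w['d'];c=r.get_calibration('wrist');c['extrinsics']=w['E']
T=r.get_calibration('top')
h=cv2.cvtColor(p,cv2.COLOR_RGB2HSV);g=h[...,2]
m=((h[...,0]>12)&(h[...,0]<32)&(h[...,1]>90)&(g>90)).astype(np.uint8)
for b in blobs(m,(295,160,350,300),2): 
    q=b[:,0].mean(0);print('ball',cv2.boundingRect(b),q,plane(c,[q],.092))
b=blobs((g<70).astype(np.uint8),(295,165,350,282));rc=cv2.minAreaRect(b[0]);print('dark',rc,plane(c,cv2.boxPoints(rc),.087).round(4).tolist(),plane(c,[rc[0]],.087))
for z in(.087,.1):print('tri',tri(T,(337.48,173.4),c,rc[0]))
# recess top outline: profile
for row in (200,220,240,260): print(row,g[row,290:356:1].tolist())
print('col',g[160:190,310].tolist(),g[272:296,310].tolist())
# mitre slot line yaw
L=[]
for row in range(110,250,10):
    k=np.where(g[row,385:425]<100)[0]+385;L.append((k.mean(),row))
q=plane(c,L,.1);f=np.polyfit(q[:,0],q[:,1],1);print('slot',np.degrees(np.arctan(f[0])),f,q[0])
# insert
wm=((h[...,1]<45)&(g>170)).astype(np.uint8);b=blobs(wm,(515,20,590,140));rc=cv2.minAreaRect(b[0]);bp=cv2.boxPoints(rc);print(rc,bp.tolist())
print(plane(c,bp,.013).round(4).tolist(),plane(c,[rc[0]],.013))
M=cv2.moments(b[0]);cm=(M['m10']/M['m00'],M['m01']/M['m00'])
print('trim',tri(T,(223.36,244.8),c,rc[0]),cm)
```

```text
ball (315, 283, 9, 4) [319.         284.83333333] [[0.66062314 0.00512872 0.092     ]]
ball (318, 173, 8, 3) [321.5   173.875] [[0.54974662 0.00887329 0.092     ]]
dark ((320.5, 225.5), (87.0, 29.0), 90.0) [[0.5575, -0.006, 0.087], [0.5579, 0.0217, 0.087], [0.6456, 0.0216, 0.087], [0.6452, -0.0079, 0.087]] [[0.60018175 0.007362   0.087     ]]
tri (array([0.6006861 , 0.00769051, 0.08495024]), np.float64(0.0006716205707839641))
tri (array([0.6006861 , 0.00769051, 0.08495024]), np.float64(0.0006716205707839641))
200 [205, 209, 211, 207, 198, 181, 176, 199, 217, 214, 212, 211, 213, 214, 199, 149, 71, 37, 44, 33, 36, 42, 42, 45, 43, 37, 45, 39, 39, 54, 83, 88, 60, 40, 40, 46, 40, 45, 39, 43, 49, 44, 44, 44, 32, 43, 100, 171, 208, 212, 209, 209, 208, 213, 207, 182, 168, 198, 208, 203, 204, 203, 208, 207, 206, 204]
220 [205, 205, 206, 206, 200, 183, 178, 202, 214, 217, 210, 207, 210, 211, 193, 125, 64, 30, 39, 37, 44, 41, 43, 37, 44, 56, 73, 75, 84, 101, 112, 97, 86, 82, 80, 61, 41, 34, 42, 44, 40, 47, 43, 32, 34, 77, 156, 204, 217, 210, 212, 210, 211, 211, 185, 161, 184, 200, 201, 199, 200
[... 809 characters left out ...]
186, 210, 211, 212, 211, 214, 212, 182, 141, 115, 84, 66, 62, 65, 70, 70, 71, 72, 72, 76]
slot -1.7417275862329917 [-0.03040825  0.09677995] [0.49427326 0.08243299 0.1       ]
((552.3516235351562, 80.54153442382812), (100.533447265625, 38.672630310058594), 74.35774993896484) [[520.1780395507812, 37.35014343261719], [557.4183959960938, 26.922836303710938], [584.5252075195312, 123.73292541503906], [547.2848510742188, 134.1602325439453]]
[[0.4058, 0.2302, 0.013], [0.3935, 0.2726, 0.013], [0.497, 0.3188, 0.013], [0.5096, 0.2738, 0.013]] [[0.45030244 0.27273045 0.013     ]]
trim (array([0.4494632 , 0.27498715, 0.00943883]), np.float64(0.0003199315766283658)) (552.0584182842247, 80.40320253223479)
```

Emit:
jog_arm(plan="-0.6 0 0.8 0 0 0.14 -1;-0.6 0 0.8 0 0 0 -1;0 0 0.8 0 0 0 -1;0 0 0.8 0 0 0 -1;0 0 0.8 0 0 0 -1;0 0 0 0 0 0 -1;0 0 0 0 0 0 -1;0 0 0 0 0 0 -1;0 0 0 0 0 0 -1;0 0 0 0 0 0 -1")

```text
time_s: 4.15
tcp_pos: [0.6263, 0.0067, 0.1486]
ee_rot: [[-0.999, 0.032, 0.002], [0.032, 0.999, 0.0], [-0.002, 0.001, -1.0]]
wrist_force: [-0.5, -0.2, 0.4]
gripper_width: 1.003
gripper_force: 0.0
```

Run:
```python
from station import r
import cv2,numpy as np
s=r.sense();print(s['tcp_pos'],s['ee_rot'],s['time_s'],s['joints'])
c=r.get_calibration('wrist');p,d=r.capture('wrist');np.savez('pics/w2.npz',p=p,d=d,E=c['extrinsics'],tcp=s['tcp_pos'],R=s['ee_rot']);cv2.imwrite('pics/w2.png',p[...,::-1])
```

```text
[0.62625269 0.00665901 0.14861077] [[-9.99486029e-01  3.20047385e-02  1.83693053e-03]
 [ 3.20056267e-02  9.99487585e-01  4.56195630e-04]
 [-1.82138884e-03  5.14753271e-04 -9.99998209e-01]] 4.15 [ 1.53933131e+01  2.54232584e+01 -5.33744340e+00  3.18880991e-03
 -5.91308873e+01 -1.07229023e+02]
```

View pics/w2.png

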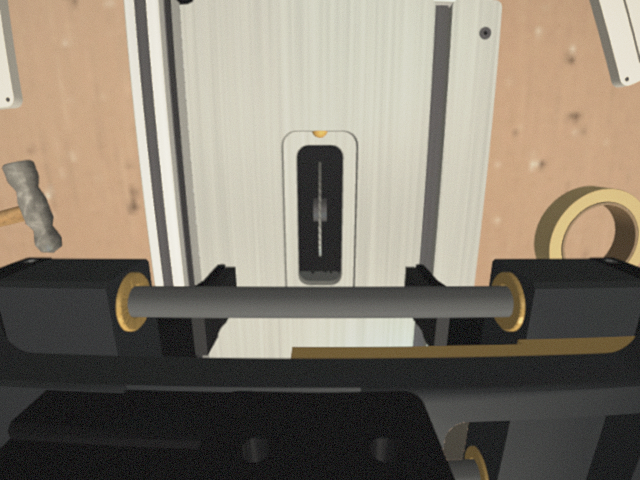

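The recess shows at x 283–356, its front edge at y≈131, with the front ball at (320,131). The gripper bar hides the rear end. I'll measure the edges at sub-pixel level.

Run:
```python
from station import r
from h import *
w=np.load('pics/w2.npz');p=w['p'];c=r.get_calibration('wrist');c['extrinsics']=w['E']
h=cv2.cvtColor(p,cv2.COLOR_RGB2HSV);g=cv2.cvtColor(p,cv2.COLOR_RGB2GRAY).astype(float)
m=((h[...,0]>12)&(h[...,0]<32)&(h[...,1]>90)&(h[...,2]>90)).astype(np.uint8)
for b in blobs(m,(300,120,345,145),2): print('ball',cv2.boundingRect(b),b[:,0].mean(0),plane(c,[b[:,0].mean(0)],.092))
A=g[160:260].reshape(10,10,-1).mean(1)
for i in (0,3,6,9): print('row',165+10*i,A[i,276:304].astype(int).tolist(),A[i,338:364].astype(int).tolist())
print('cols',g[122:150,300:312].mean(1).astype(int).tolist(),g[122:150,330:342].mean(1).astype(int).tolist())
L=[];
for row in range(20,250,10):
    k=np.where(g[row,425:460]<120)[0]+425;L.append((k.mean(),row))
q=plane(c,L,.1);f=np.polyfit(q[:,0],q[:,1],1);print('slot',np.degrees(np.arctan(f[0])),q[0],q[-1])
```

```text
ball (313, 131, 14, 7) [319.5        133.06666667] [[0.54924985 0.00867393 0.092     ]]
row 165 [209, 208, 208, 205, 203, 180, 140, 156, 200, 217, 217, 214, 211, 209, 210, 211, 213, 214, 216, 204, 158, 88, 41, 37, 42, 41, 41, 40] [43, 41, 38, 42, 91, 166, 206, 211, 211, 211, 212, 212, 210, 210, 209, 214, 212, 176, 125, 135, 186, 209, 209, 206, 203, 203]
row 195 [206, 206, 204, 204, 202, 195, 169, 139, 169, 210, 217, 216, 213, 211, 209, 209, 211, 211, 213, 214, 188, 125, 57, 33, 36, 38, 42, 38] [40, 37, 35, 61, 120, 179, 208, 211, 210, 209, 210, 210, 209, 209, 211, 212, 191, 141, 122, 169, 204, 204, 201, 199, 200, 200]
row 225 [205, 206, 205, 204, 204, 203, 190, 161, 142, 177, 213, 216, 213, 211, 209, 208, 207, 208, 209, 211, 200, 158, 91, 43, 33, 38, 40, 36] [39, 38, 38, 81, 151, 199, 210, 209, 208, 209, 210, 209, 208, 208, 211, 204, 162, 117, 158, 201, 202, 199, 197, 198, 198, 198]
row 255 [203, 203, 204, 204, 206, 206, 204, 190, 159, 149, 183, 211, 214, 212, 211, 208, 207, 206, 204, 208, 208, 187, 131, 64, 34, 34, 38, 40] [40, 34, 53, 110, 175, 209, 211, 206, 208, 211, 211, 209, 206, 212, 210, 177, 124, 146, 190, 204, 201, 199, 198, 199, 199, 198]
cols [210, 210, 210, 209, 210, 210, 212, 208, 189, 182, 207, 214, 213, 213, 213, 213, 213, 213, 214, 214, 214, 214, 201, 152, 95, 65, 54, 47] [211, 211, 210, 210, 211, 211, 212, 209, 188, 181, 205, 212, 211, 210, 210, 211, 211, 211, 211, 211, 211, 212, 203, 166, 122, 94, 78, 65]
slot -1.493637177414915 [0.48834639 0.08134204 0.1       ] [0.61887446 0.07845287 0.1       ]
```

Run:
```python
from station import r
from h import *
w=np.load('pics/w2.npz');c=r.get_calibration('wrist');c['extrinsics']=w['E']
q=plane(c,[(319.4,130.2),(319.4,165),(319.4,255)],.1);v=q[2]-q[1];a=np.arctan2(v[1],v[0]);print(q,np.degrees(a))
C=q[0]+.0565*np.array([np.cos(a),np.sin(a),0]);print('centre',C,'in tool',w['R'].T@(C-w['tcp']))
l=plane(c,[(282.5,165),(356.2,165),(284.9,255),(354,255)],.1);print(l[1]-l[0],l[3]-l[2])
w=np.load('pics/w1.npz');c['extrinsics']=w['E'];print(plane(c,[(321,225.5),(320.7,230)],.1))
```

```text
[[0.54801871 0.00865667 0.1       ]
 [0.56870151 0.00798119 0.1       ]
 [0.62671218 0.00608411 0.1       ]] -1.8730297452618123
centre [0.60448852 0.00680999 0.1       ] in tool [ 0.02184635 -0.00057068  0.04857077]
[0.00147044 0.04549583 0.        ] [0.00148305 0.04547043 0.        ]
[[0.5974103  0.00784045 0.1       ]
 [0.6017677  0.00750696 0.1       ]]
```

Emit:
jog_arm(plan="0.6 0.98 0 0 0 0 -1;0.6 0.98 0 0 0 0 -1;0.6 0.98 0 0 0 0 -1;0.6 0.98 0 0 0 0 -1;0.6 0.98 0 0 0 0 -1;0.6 0.98 0 0 0 0 -1;0.6 0.98 0 0 0 0 -1;0.6 0.98 0 0 0 0 -1;0.6 0.98 0 0 0 0 -1;0.6 0.98 0 0 0 0 -1")

```text
time_s: 5.2
tcp_pos: [0.4832, 0.2573, 0.1481]
ee_rot: [[-0.999, 0.032, 0.001], [0.032, 0.999, 0.001], [-0.001, 0.001, -1.0]]
wrist_force: [0.1, 0.2, 1.1]
gripper_width: 0.999
gripper_force: 0.0
```

Emit:
jog_arm(plan="0.6 1 0 0 0 0 -1;0 0 0 0 0 -1 -1;0 0 0.7 0 0 -1 -1;0 0 0.7 0 0 -1 -1;0 0 0.7 0 0 0 -1;0 0 0.7 0 0 0 -1;0 0 0.68 0 0 0 -1;0 0 0 0 0 0 -1;0 0 0 0 0 0 -1;0 0 0 0 0 0 -1")

```text
time_s: 6.2
tcp_pos: [0.4702, 0.2823, 0.0618]
ee_rot: [[-0.926, -0.377, 0.002], [-0.377, 0.926, 0.002], [-0.002, 0.001, -1.0]]
wrist_force: [-0.4, 0.2, 0.3]
gripper_width: 1.001
gripper_force: 0.0
```

Run:
```python
from station import r
import cv2,numpy as np
from h import *
s=r.sense();print(s['tcp_pos'],s['ee_rot'],s['time_s'],s['joints'])
c=r.get_calibration('wrist');p,d=r.capture('wrist');np.savez('pics/w3.npz',p=p,d=d,E=c['extrinsics'],tcp=s['tcp_pos'],R=s['ee_rot']);cv2.imwrite('pics/w3.png',p[...,::-1])
h=cv2.cvtColor(p,cv2.COLOR_RGB2HSV);m=((h[...,1]<45)&(h[...,2]>170)).astype(np.uint8)
b=blobs(m,(230,90,410,286))[0];rc=cv2.minAreaRect(b);print(cv2.boundingRect(b),rc)
```

```text
[0.4702447  0.28234606 0.06175337] [[-9.26016885e-01 -3.77478047e-01  1.74717108e-03]
 [-3.77475766e-01  9.26018244e-01  1.50284406e-03]
 [-2.18520293e-03  7.32144230e-04 -9.99997344e-01]] 6.2 [ 4.79295873e+01  2.44888920e+01 -2.21200504e+01  2.42449945e-02
 -4.32600662e+01 -1.15769710e+02]
(282, 135, 72, 151) ((317.5, 210.0), (150.0, 71.0), 90.0)
```

View pics/w3.png

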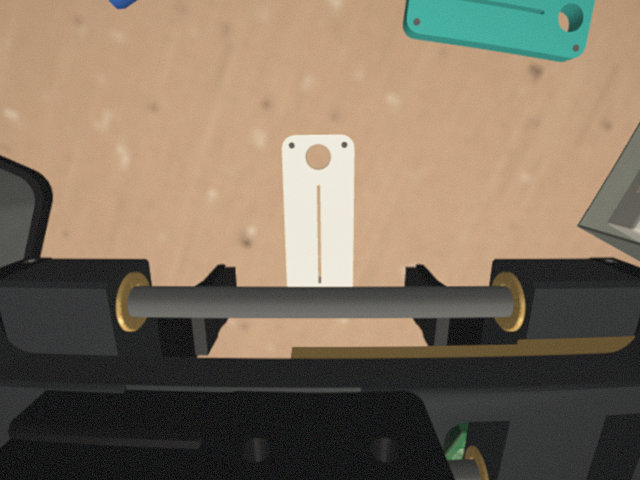

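The insert sits between the fingers: front edge at y≈135, hole at (318,156), slit at column ~319. It is nearly aligned with the tool.

Run:
```python
from station import r
from h import *
w=np.load('pics/w3.npz');p=w['p'];c=r.get_calibration('wrist');c['extrinsics']=w['E'];R,t=w['R'],w['tcp']
h=cv2.cvtColor(p,cv2.COLOR_RGB2HSV);m=((h[...,1]<45)&(h[...,2]>170)).astype(np.uint8)
mid=[]
for row in range(175,280,5):
    k=np.where(m[row,250:390])[0]+250;mid.append(((k[0]+k[-1])/2,row,k[0],k[-1]))
mid=np.array(mid);print(mid[[0,-1]])
q=plane(c,mid[:,:2],.013);f=np.polyfit(q[:,0],q[:,1],1);a=np.arctan(f[0]);print('axis',np.degrees(a))
k=np.zeros_like(m);k[143:172,303:334]=1-m[143:172,303:334];b=blobs(k,(303,143,334,172))[0];(hx,hy),rr=cv2.minEnclosingCircle(b);print('hole',hx,hy,rr)
g=h[...,1].astype(int);print(g[128:142,305:330].mean(1).astype(int))
u=np.array([np.cos(a),np.sin(a),0])
for nm,px,dd in(('hole',(hx,hy),.042),('front',(318,134.6),.055)):
    C=plane(c,[px],.013)[0]+dd*u;print(nm,C,'tool',R.T@(C-t))
print('tool yaw',np.degrees(np.arctan2(R[1,0],R[0,0]))+180)
hp=plane(c,[(hx,hy)],.013);T=r.get_calibration('top');print('depth z',depthpt(c,w['d'],(318,142)),depthpt(c,w['d'],(300,200)))
```

```text
[[318.  175.  283.  353. ]
 [319.5 275.  287.  352. ]]
axis 22.80690703450055
hole 317.65936279296875 156.34375 12.870977401733398
[88 88 87 88 90 90 68 19 15 17 17 17 17 17]
hole [0.45146497 0.2729951  0.013     ] tool [ 0.02102665 -0.00160591  0.04870638]
front [0.45141487 0.27337646 0.013     ] tool [ 0.02092909 -0.00123386  0.04870686]
tool yaw 22.177468929815205
depth z [0.40473811 0.25368731 0.01253644] [0.44178201 0.25650386 0.01404464]
```

Emit:
jog_arm(plan="0.42 -0.05 0 0 0 -0.08 -1;0.42 0 0 0 0 0 -1;0 0 0.5 0 0 0 -1;0 0 0.5 0 0 0 -1;0 0 0.5 0 0 0 -1;0 0 0.4 0 0 0 -1;0 0 0.27 0 0 0 -1;0 0 0 0 0 0 -1;0 0 0 0 0 0 -1;0 0 0 0 0 0 -1")

```text
time_s: 7.25
tcp_pos: [0.451, 0.2728, 0.0067]
ee_rot: [[-0.922, -0.388, 0.001], [-0.388, 0.922, 0.001], [-0.001, 0.0, -1.0]]
wrist_force: [-0.1, -0.6, -0.2]
gripper_width: 0.998
gripper_force: 0.0
```

Emit:
jog_arm(plan="0 0 -0.04 0 0 0 -1;0 0 0 0 0 0 1;0 0 0 0 0 0 1;0 0 0 0 0 0 1;0 0 0 0 0 0 1;0 0 0 0 0 0 1;0 0 0 0 0 0 1;0 0 0 0 0 0 1;0 0 0 0 0 0 1;0 0 0 0 0 0 1")

```text
time_s: 8.25
tcp_pos: [0.4506, 0.2726, 0.0073]
ee_rot: [[-0.922, -0.388, 0.0], [-0.388, 0.922, 0.0], [-0.0, 0.0, -1.0]]
wrist_force: [-0.2, 0.9, -0.2]
gripper_width: 0.497
gripper_force: 30.0
```

Emit:
jog_arm(plan="0 0 -0.4 0 0 0 1;0 0 -0.8 0 0 0 1;0 0 -1 0 0 0 1;0 0 -1 0 0 0 1;0 0 -1 0 0 0 1;0 0 -1 0 0 0 1;0 0 -0.6 0 0 0 1;0 0 0 0 0 0 1;0 0 0 0 0 0 1;0 0 0 0 0 0 1")

```text
time_s: 9.25
tcp_pos: [0.45, 0.2719, 0.1512]
ee_rot: [[-0.922, -0.387, -0.002], [-0.387, 0.922, -0.001], [0.002, -0.001, -1.0]]
wrist_force: [0.1, 0.4, -0.6]
gripper_width: 0.502
gripper_force: 30.0
```

```bash
cat > held.py <<'E'
from station import r
from h import *
import sys
s=r.sense();t,R=s['tcp_pos'],s['ee_rot'];print(t,R,s['time_s'],s['joints'],s['gripper_width'])
c=r.get_calibration('wrist');p,d=r.capture('wrist');n=sys.argv[1];np.savez(f'pics/{n}.npz',p=p,d=d,E=c['extrinsics'],tcp=t,R=R);cv2.imwrite(f'pics/{n}.png',p[...,::-1])
h=cv2.cvtColor(p,cv2.COLOR_RGB2HSV);m=((h[...,1]<45)&(h[...,2]>170)).astype(np.uint8)
b=blobs(m,(230,90,410,286));print([cv2.boundingRect(x) for x in b[:3]])
E
python3 held.py w4
```

```text
[0.44995174 0.27192401 0.15124158] [[-9.21977541e-01 -3.87239260e-01 -1.78006162e-03]
 [-3.87237088e-01  9.21979032e-01 -1.44977534e-03]
 [ 2.20258942e-03 -6.47354431e-04 -9.99997365e-01]] 9.25 [ 4.88280137e+01  1.62789055e+01 -1.92457199e+01 -2.70952926e-02
 -5.46050468e+01 -1.16029504e+02] 0.5015936949035626
[(273, 177, 95, 109)]
```

View pics/w4.png

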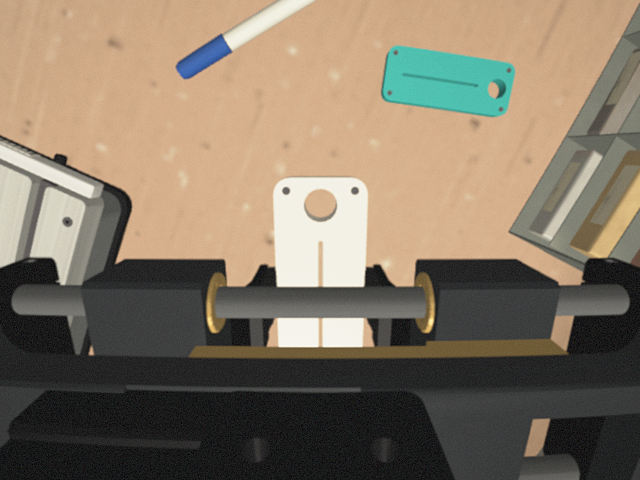

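The insert is held straight: front edge at y≈177, hole at (320,204), slit at column 320.

Run:
```python
from station import r
from h import *
w=np.load('pics/w4.npz');p=w['p'];c=r.get_calibration('wrist');c['extrinsics']=w['E'];R,t=w['R'],w['tcp']
h=cv2.cvtColor(p,cv2.COLOR_RGB2HSV);m=((h[...,1]<45)&(h[...,2]>170)).astype(np.uint8)
mid=[]
for row in range(225,262,3):
    k=np.where(m[row,250:390])[0]+250;mid.append(((k[0]+k[-1])/2,row))
z=t[2]+.0057
k=np.zeros_like(m);k[186:224,300:341]=1-m[186:224,300:341];b=blobs(k,(300,186,341,224))[0];(hx,hy),rr=cv2.minEnclosingCircle(b);print('hole',hx,hy,rr)
P=plane(c,[(hx,hy),(320.5,176.8)]+mid,z);L=(P-t)@R;print(L[:2]);f=np.polyfit(L[2:,0],L[2:,1],1);print('yaw in tool',np.degrees(np.arctan(f[0])),np.polyval(f,0),'tip->centre x: hole',L[0,0]-.042,'front',L[1,0]-.055)
C=np.array([.6044,.0068]);a=np.radians(180-1.87);Rt=np.array([[np.cos(a),np.sin(a)],[np.sin(a),-np.cos(a)]])
print('tool rot needed world',np.degrees(a)-(np.degrees(np.arctan2(R[1,0],R[0,0]))%360));d=np.r_[C-t[:2],0];print('delta tool now',R.T@d)
```

```text
hole 320.0172424316406 204.5 16.36370277404785
[[ 0.04133657 -0.00065319 -0.00560854]
 [ 0.05424614 -0.00042647 -0.00558026]]
yaw in tool -0.033453301419485756 -0.0006533963886947056 tip->centre x: hole -0.0006634284263855525 front -0.0007538609255579379
tool rot needed world -24.652750164810755
delta tool now [-3.97319787e-02 -3.04247210e-01  1.09442832e-04]
```

Emit:
jog_arm(plan="-0.12 -0.5 0 0 0 0 1;-0.12 -0.93 0 0 0 0 1;-0.12 -1 0 0 0 0 1;-0.12 -1 0 0 0 0 1;-0.12 -1 0 0 0 0 1;-0.12 -1 0 0 0 0 1;-0.12 -1 0 0 0 0 1;-0.12 -1 0 0 0 0 1;-0.12 -1 0 0 0 0 1;-0.12 -1 0 0 0 0 1")

```text
time_s: 10.3
tcp_pos: [0.5699, 0.065, 0.1514]
ee_rot: [[-0.922, -0.387, -0.002], [-0.387, 0.922, -0.001], [0.002, -0.0, -1.0]]
wrist_force: [0.0, 0.4, 0.0]
gripper_width: 0.503
gripper_force: 30.0
```

Emit:
jog_arm(plan="-0.12 -1 0 0 0 0 1;-0.12 -1 0 0 0 0 1;-0.13 -0.71 0 0 0 0 1;0 0 0 0 0 0.77 1;0 0 0 0 0 0.77 1;0 0 0 0 0 0.77 1;0 0 0 0 0 0.77 1;0 0 0 0 0 0 1;0 0 0 0 0 0 1;0 0 0 0 0 0 1")

```text
time_s: 11.3
tcp_pos: [0.6044, 0.0078, 0.1521]
ee_rot: [[-1.0, 0.031, -0.0], [0.031, 1.0, -0.0], [0.0, -0.0, -1.0]]
wrist_force: [-0.6, -0.1, -1.3]
gripper_width: 0.498
gripper_force: 30.0
```

```bash
python3 held.py w5
```

```text
[0.60438752 0.00783351 0.15206038] [[-9.99531962e-01  3.05885930e-02 -4.42566726e-04]
 [ 3.05886459e-02  9.99532051e-01 -1.13255909e-04]
 [ 4.38895288e-04 -1.26740418e-04 -9.99999896e-01]] 11.3 [ 1.60721391e+01  2.33265210e+01 -8.23921029e+00 -9.20619353e-04
 -5.84604313e+01 -1.07824530e+02] 0.49807571686787044
[(230, 90, 180, 196)]
```

View pics/w5.png

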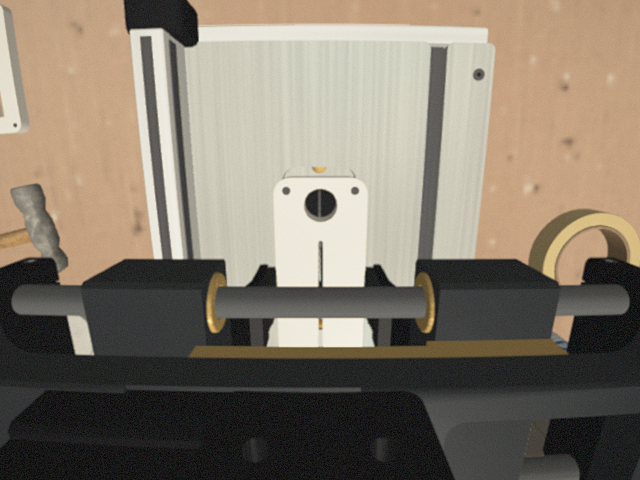

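Emit:
jog_arm(plan="0.02 -0.016 0.4 0 0 0.015 1;0 0 0.4 0 0 0 1;0 0 0.4 0 0 0 1;0 0 0.3 0 0 0 1;0 0 0.2 0 0 0 1;0 0 0.1 0 0 0 1;0 0 0.1 0 0 0 1;0 0 0.06 0 0 0 1;0 0 0 0 0 0 1;0 0 0 0 0 0 1")

```text
time_s: 12.35
tcp_pos: [0.6041, 0.0076, 0.1036]
ee_rot: [[-0.999, 0.034, 0.001], [0.034, 0.999, 0.0], [-0.001, 0.0, -1.0]]
wrist_force: [0.4, -0.0, -0.1]
gripper_width: 0.503
gripper_force: 30.0
```

Emit:
jog_arm(plan="0 0 0.03 0 0 0 1;0 0 0.03 0 0 0 1;0 0 0.02 0 0 0 1;0 0 0.02 0 0 0 1;0 0 0 0 0 0 1;0 0 0 0 0 0 1;0 0 0 0 0 0 1;0 0 0 0 0 0 1;0 0 0 0 0 0 1;0 0 0 0 0 0 1")

```text
time_s: 13.35
tcp_pos: [0.6039, 0.0076, 0.1008]
ee_rot: [[-0.999, 0.034, 0.0], [0.034, 0.999, -0.0], [-0.0, -0.0, -1.0]]
wrist_force: [0.1, -0.3, 0.6]
gripper_width: 0.499
gripper_force: 30.0
```

Emit:
jog_arm(plan="0 0 0 0 0 0 0;0 0 0 0 0 0 -0.6;0 0 0 0 0 0 -0.6;0 0 0 0 0 0 -0.6;0 0 0 0 0 0 -0.6;0 0 -0.5 0 0 0 -0.6;0 0 -1 0 0 0 -0.6;-0.5 0 -0.5 0 0 0 -0.6;-0.8 0 0 0 0 0 -0.6;0 0 0 0 0 0 -0.6")

```text
time_s: 14.35
tcp_pos: [0.6387, 0.0066, 0.1523]
ee_rot: [[-0.999, 0.034, 0.004], [0.034, 0.999, 0.0], [-0.004, 0.001, -1.0]]
wrist_force: [-0.4, 0.3, -0.5]
gripper_width: 0.801
gripper_force: 0.0
```

```bash
python3 held.py w6
```

```text
[0.63865327 0.00657381 0.152321  ] [[-9.99404689e-01  3.43054423e-02  3.66112380e-03]
 [ 3.43070571e-02  9.99411268e-01  3.79163006e-04]
 [-3.64596102e-03  5.04539669e-04 -9.99993226e-01]] 14.35 [ 1.50958081e+01  2.63098959e+01 -3.28235735e+00  3.87844425e-02
 -6.01995659e+01 -1.07081018e+02] 0.8005902563210642
[(230, 90, 180, 196)]
```

View pics/w6.png

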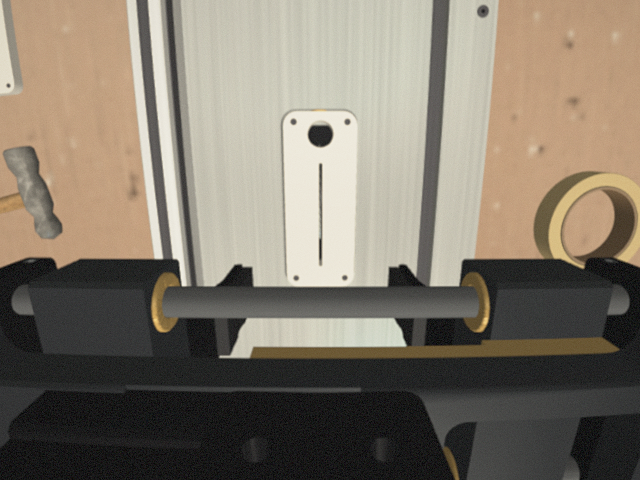

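The insert lies straight in the recess on the balls, spanning y 109–286, with the hole in front at (320,134). Next I press the rear end with the fingers shut.

Emit:
jog_arm(plan="-0.38 -0.02 0 0 0 0 1;0 0 0 0 0 0 1;0 0 0 0 0 0 1;0 0 0 0 0 0 1;0 0 0 0 0 0 1;0 0 0.4 0 0 0 1;0 0 0.4 0 0 0 1;0 0 0.4 0 0 0 1;0 0 0.3 0 0 0 1;0 0 0 0 0 0 1")

```text
time_s: 15.4
tcp_pos: [0.6448, 0.0054, 0.1112]
ee_rot: [[-0.999, 0.034, -0.004], [0.034, 0.999, -0.001], [0.004, -0.001, -1.0]]
wrist_force: [-0.8, -0.2, -0.2]
gripper_width: 0.028
gripper_force: 0.0
```

Emit:
jog_arm(plan="0 0 0.1 0 0 0 1;0 0 0.1 0 0 0 1;0 0 0.05 0 0 0 1;0 0 0.05 0 0 0 1;0 0 0.05 0 0 0 1;0 0 0 0 0 0 1;0 0 0 0 0 0 1;0 0 0 0 0 0 1;0 0 0 0 0 0 1;0 0 0 0 0 0 1")

```text
time_s: 16.4
tcp_pos: [0.6467, 0.0055, 0.1069]
ee_rot: [[-0.999, 0.034, 0.003], [0.034, 0.999, -0.0], [-0.003, -0.0, -1.0]]
wrist_force: [-2.2, 0.2, 7.1]
gripper_width: 0.005
gripper_force: 3.6
```

Emit:
jog_arm(plan="0 0 0.05 0 0 0 1;0 0 0.05 0 0 0 1;0 0 0.05 0 0 0 1;0 0 0.05 0 0 0 1;0 0 0 0 0 0 1;0 0 0 0 0 0 1;0 0 0 0 0 0 1;0 0 0 0 0 0 1;0 0 0 0 0 0 1;0 0 0 0 0 0 1")

```text
time_s: 17.4
tcp_pos: [0.6468, 0.0058, 0.1009]
ee_rot: [[-0.999, 0.034, 0.002], [0.034, 0.999, 0.0], [-0.002, 0.0, -1.0]]
wrist_force: [-0.9, 0.4, 7.3]
gripper_width: 0.002
gripper_force: 3.2
```

Emit:
jog_arm(plan="0 0 0.06 0 0 0 1;0 0 0.06 0 0 0 1;0 0 0.06 0 0 0 1;0 0 0 0 0 0 1;0 0 0 0 0 0 1;0 0 0 0 0 0 1;0 0 0 0 0 0 1;0 0 0 0 0 0 1;0 0 0 0 0 0 1;0 0 0 0 0 0 1")

```text
time_s: 18.4
tcp_pos: [0.6469, 0.0058, 0.1006]
ee_rot: [[-0.999, 0.032, 0.004], [0.032, 0.999, -0.001], [-0.004, -0.001, -1.0]]
wrist_force: [-6.7, 2.2, 22.4]
gripper_width: 0.004
gripper_force: 11.1
```

Emit:
jog_arm(plan="0 0 -0.6 0 0 0 1;0 0 -0.6 0 0 0 1;0.5 0 0 0 0 0 1;0.8 0 0 0 0 0 1;0.9 0 0 0 0 0 1;0.8 0 0 0 0 0 1;0.5 0 0 0 0 0 1;0 0 0 0 0 0 1;0 0 0 0 0 0 1;0 0 0 0 0 0 1")

```text
time_s: 19.4
tcp_pos: [0.5592, 0.0087, 0.1249]
ee_rot: [[-0.999, 0.034, 0.0], [0.034, 0.999, 0.0], [-0.0, 0.0, -1.0]]
wrist_force: [-0.2, 0.8, 0.6]
gripper_width: 0.004
gripper_force: 0.0
```

Go to about 0.1025, then press.

Emit:
jog_arm(plan="0 0 0.3 0 0 0 1;0 0 0.3 0 0 0 1;0 0 0.1 0 0 0 1;0 0 0.1 0 0 0 1;0 0 0.1 0 0 0 1;0 0 0.05 0 0 0 1;0 0 0.05 0 0 0 1;0 0 0 0 0 0 1;0 0 0 0 0 0 1;0 0 0 0 0 0 1")

```text
time_s: 20.4
tcp_pos: [0.5586, 0.0086, 0.1004]
ee_rot: [[-0.999, 0.034, 0.001], [0.034, 0.999, 0.0], [-0.001, 0.0, -1.0]]
wrist_force: [-1.1, -0.6, 5.3]
gripper_width: 0.0
gripper_force: 2.3
```

Emit:
jog_arm(plan="0 0 0.05 0 0 0 1;0 0 0.05 0 0 0 1;0 0 0.05 0 0 0 1;0 0 0.05 0 0 0 1;0 0 0 0 0 0 1;0 0 0 0 0 0 1;0 0 0 0 0 0 1;0 0 0 0 0 0 1;0 0 0 0 0 0 1;0 0 0 0 0 0 1")

```text
time_s: 21.4
tcp_pos: [0.5587, 0.0086, 0.1002]
ee_rot: [[-0.999, 0.032, 0.002], [0.032, 0.999, -0.001], [-0.002, -0.001, -1.0]]
wrist_force: [-10.0, 2.1, 29.0]
gripper_width: 0.004
gripper_force: 14.5
```

Emit:
jog_arm(plan="0 0 -0.5 0 0 0 1;0 0 -0.5 0 0 0 1;-0.7 0 0 0 0 0 1;-1 0 0 0 0 0 1;-1 0 0 0 0 0 1;-0.8 0 0 0 0 0 1;0 0 0.4 0 0 0 1;0 0 0.3 0 0 0 1;0 0 0.1 0 0 0 1;0 0 0 0 0 0 1")

```text
time_s: 22.4
tcp_pos: [0.645, 0.0056, 0.1005]
ee_rot: [[-0.999, 0.034, -0.001], [0.034, 0.999, -0.001], [0.001, -0.001, -1.0]]
wrist_force: [-0.9, -0.4, 4.0]
gripper_width: 0.006
gripper_force: 2.0
```

Emit:
jog_arm(plan="0 0 0.05 0 0 0 1;0 0 0.05 0 0 0 1;0 0 0.1 0 0 0 1;0 0 0 0 0 0 1;0 0 0 0 0 0 1;0 0 -0.5 0 0 0 1;0 0 -0.9 0 0 0 1;0 0 -0.9 0 0 0 1;0 0 0 0 0 0 1;0 0 0 0 0 0 1")

```text
time_s: 23.4
tcp_pos: [0.645, 0.0058, 0.1521]
ee_rot: [[-0.999, 0.034, -0.001], [0.034, 0.999, 0.001], [0.001, 0.001, -1.0]]
wrist_force: [0.1, 0.3, 0.6]
gripper_width: 0.005
gripper_force: 0.0
```

```bash
python3 held.py w7
python3 - <<'E'
from station import r
from h import *
w=np.load('pics/w7.npz');c=r.get_calibration('wrist');c['extrinsics']=w['E'];d=w['d'];h=w['p']
o,v=None,None
ys,xs=np.mgrid[60:284:4,230:420:4];px=np.c_[xs.ravel(),ys.ravel()]
o,v=rays(c,px);P=o+v*d[px[:,1],px[:,0]][:,None]
u=np.array([.9994,-.033]);n=np.array([.033,.9994]);q=P[:,:2]-[.6042,.007];a,b=q@u,q@n
for nm,s in(('front',(a<-.03)&(a>-.052)&(abs(b)>.010)&(abs(b)<.019)),('rear',(a>.03)&(a<.052)&(abs(b)<.019)&(abs(b)>.003)),('mid',(abs(a)<.02)&(abs(b)<.019)&(abs(b)>.004)),('tableL',(abs(a)<.05)&(b>.03)&(b<.055)),('tableR',(abs(a)<.05)&(b<-.03)&(b>-.06)),('tablefront',(a<-.065)&(a>-.1)&(abs(b)<.02))):
    z=P[s,2];print(nm,len(z),np.median(z).round(4) if len(z) else '')
E
```

```text
[0.64502026 0.00577266 0.15211077] [[-9.99404836e-01  3.44890517e-02 -6.92290914e-04]
 [ 3.44886384e-02  9.99404910e-01  6.00364976e-04]
 [ 7.12584957e-04  5.76131489e-04 -9.99999580e-01]] 23.4 [ 1.48349446e+01  2.70232807e+01 -2.07600412e+00 -4.96637206e-02
 -6.09302604e+01 -1.06787261e+02] 0.0053837011439185215
[(230, 90, 180, 178)]
front 72 0.1005
rear 91 0.1009
mid 349 0.2283
tableL 364 0.1003
tableR 412 0.1004
tablefront 97 0.1004
```

View pics/w7.png

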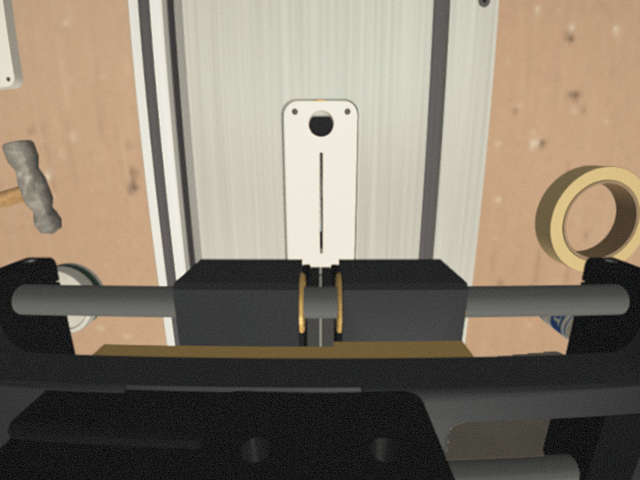

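The insert is in, with its hole in front at (320,123). Depth puts its ends at 0.1005 and 0.1009 m, against 0.1004 m for the table, so it is flush and the gripper is clear.

```bash
python3 -c "
from station import r
print(r.finish_job())"
```

```text
the job is handed in; nothing more can be done
None
```

The narrow-slit insert is seated in the throat with its finger hole to the front, both ends measuring within about 0.5 mm of the saw table; the wide-slot insert was not touched, and the job was handed in at about 23 s of the 51 s allowed.

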